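# Zero the planer fence dial and set it five clicks back

## Robot

A 6-joint arm with a two-finger parallel gripper is mounted at the origin on the work surface. World frame = base frame: x ahead of the robot, y to its left, z up, the work surface at z = 0. Lengths are in m, angles in rad, forces in N, time in s.
With the tool pointing down it reaches from about 0.375 to 0.825 m from the base axis. Payload 5.5 kg.
Tool frame: the origin (TCP) lies between the finger pads, 19 mm behind the fingertips; this is the grasp point; z points along the fingers, y is the line along which they close (so a half turn about z gives the same grasp; the last joint's range is limited). The gripper opens to 85 mm and grips with 20 to 120 N. Pads are 22 mm wide; open, the fingers measure 114 mm over their backs; the gripper's body (76 mm by 85 mm) begins 54 mm behind the grasp point. The pads swing forward as they close: fully open they stand 13 mm farther back than shut.
Start: joints at [1.137, 0.314, -0.047, 1.21, 0, 1.571], TCP at [0.252, 0.544, 0.25] pointing down, gripper open.
Joint ranges: [-2.67, 2.67], [-0.69, 1.73], [-1.03, 1.25], [-2.08, 2.16], [-1.42, 1.45], [-3.14, 3.14]. Speed limits (rad/s): [2.39, 2.39, 3.01, 3.14, 3.14, 3.14].

## Interface

Orientations are given as a 3x3 rotation matrix whose columns are the frame's x, y, z axes.
In Python, from plant import telemetry, imaging, arm gives the robot as it stands.
- The arm moves only by the tool apply_moves, never from a script. Its argument "targets" is a list of rows, each a list of 3 entries, a list of its own where there are three numbers: the shift along the tool's x, y, z in mm, then the turn about the tool's z in degrees, then the finger opening in mm, from 0 to 85.4. In form: [[[x, y, z], spin, gripper], ...]. A call has 1 to 10 rows; each row shifts and turns the commanded pose from where the row before left it, along the tool's axes as they then stand; what a row does not reach is not made up. A row lasts 1/12 s, in which the tool goes at most 41.7 mm and 7.16 degrees, less where a joint would pass 70% of its speed; a pose out of reach is approached as far as the arm can. A call is refused whole if a number of a shift passes 41.7 or a number of a turn 7.16, either way. A call with a gripper value outside its range is refused whole. The fingers move at their own pace and stop on an object; "force" is the grip in N (left out, the last holds). Time passes only in rows, so rows that do not move let the fingers close. It gives the time, the measured TCP pose, the force, the opening and the grip force at its end, in the units of the state.
- telemetry.sense(): the state, without advancing time (a new reading comes with each control period).
- imaging.grab_frame(name): name is "side" or "top" or "wrist"; returns a dict with "frame" (480x640x3 uint8, blue, green, red), "z_map" (480x640 float32, m along the optical axis (not along the pixel's ray), 0 where there is no reading), "fx", "fy", "cx", "cy" (pixels), "k1" (the pictures are not rectified: a ray, as slopes to the right and down, at radius r is drawn at 1 + k1 r^2 times it, then the intrinsics apply), "R" (3x3) and "t" (3): a world point X has camera coordinates R X + t. Camera axes: x right, y down, z forward; pixel columns grow to the right and rows downward; lengths in m; the calibration is good to about 2 mm. A picture is of the moment at which its call begins.
- arm.close_job(): hands the job in; it is judged then, once.
Trained networks look in a picture, given as the dict that the camera call returned (one of the last four; its "shot" number tells which), for a name from the list of things; names that differ only in an ending like _2 or _b are one class to them, and where a whole thing is asked for, a point or a joint stands for the part that bears it (a point fixed in the world has none). Each returns a list of dicts, best first, with "confidence" (0 to 1); they miss things now and then, are a little off and sometimes report something else, mostly with a low value. They report only what shows in the picture. A call takes as long as a camera call.
- imaging.boxes_of(picture, thing): "position" ([row, column] in pixels, amid what is visible of it).
- imaging.silhouettes(picture, thing): "pixels" (480x640 bool, what is visible of it) and "position" ([row, column] in pixels, amid what is visible of it).
- imaging.landmark_of(picture, thing): "position" ([row, column] in pixels: a listed point, or the origin of a listed thing).
The state is a dict: "time_s": time; "qpos": joint angles; "joint_vel": joint speeds; "joint_efforts": joint torques, N m; "eef_pos": TCP position; "ee_rot": TCP orientation; "force": force on the tool from outside, world axes, zero at the start; "ft_torque": the same for the moment, N m; "opening": finger opening in m; "grip_force": force on a finger pad.
Only numpy, scipy, OpenCV 4.12 (cv2) and the standard library are available. Lean on these libraries where they do the work, as an engineer would, in place of code of your own. Each camera call takes 0.05 s, during which the arm holds its last target. There are 200 camera calls.

## Task

The planer fence has lost its setting. Turn the round dial of the fence unit gently clockwise (seen from above) until it comes up firmly against its stop, then turn it back exactly five clicks and let go, and last of all push the lock lever fully over towards the fence. Do not force the dial against its stop, and leave everything else on the bed where it lies.

Things in the scene. Friction and masses are not known exactly. Their poses are not given: they have to be found in the camera images.
- fence_unit: Fixed grey-green iron casting, 130 x 250 x 20 mm, carrying dial, lock lever and fence. Origin on the bed right under the dial's axis; z up; +x runs from the dial to the fence (straight steel bar, 500 mm long, 66 mm high, near face 108 mm from the dial's axis; its two feet come 37 mm nearer); -y runs from the dial to the lock lever, 130 mm away. Place and yaw vary.
- dial_axis (a point): Point on the dial's upright axis, 108 mm above the bed, a good TCP height to grip (fixed to the casting, does not turn). The dial: round dark ribbed steel grip, 50 mm diameter, 86 to 131 mm above the bed, white line on top, over a 68 mm graduated flange (78 to 86 mm). It can be taken at any yaw. Clockwise from above leads to its stop; it starts 2.5 to 6 clicks back from it.
- stop_post: Stop pin hidden in the housing, hard, 18 mm from the dial's axis. Origin on the bed under the dial's axis; it does not move. It is met 1.5 degrees beyond click zero. The dial, turned clockwise with 0.4 N m or more, is firmly against it; above about 1.2 N m (60 N on the pin) it is overloaded.
- fence (a joint): Fine travel of the fence driven by the dial, m: 0 at click zero (the rest position at the stop), +0.0001 for each click back, far less than the measuring noise. Clicks are 20 degrees apart (18 to the turn; the fifth is 100 degrees from click zero); turning over one takes about 0.2 N m, and when let go the dial rests in the nearest click.
- lock (a joint): Angle of the lock lever, rad: 0 leaning 0.5 rad away from the fence (towards the dial's -x side, unlocked), 1.0 leaning 0.5 rad towards the fence (fully locked, at its stop). It stays where it is left and needs about 0.25 N m (some 3.5 N at the ball).
- lock_tip (a point): Centre of the black ball, 22 mm in diameter, at the end of the lock lever, a steel rod 12 mm thick. The lever turns about a level axis along the casting's y, 56 mm above the bed, 75 mm from the ball's centre; it starts at 0 to 0.15 rad.
- offcut: Bystander: hardwood offcut 50 x 100 x 22 mm, lying before the dial; origin at the centre of its underside.
- tape: Bystander: tape measure 66 x 34 x 62 mm, standing beside the dial; origin at the centre of its underside.
- screwdriver: Bystander: screwdriver about 200 mm long lying before the lever.
- drill: Bystander: blue hand drill, about 220 x 210 x 66 mm, lying behind the fence.
- push_block: Bystander: plywood push block 75 x 200 mm with a bow handle, 81 mm high, behind the fence.
- mug: Bystander: white mug, 80 mm across and 90 mm high, to the left.
- board: Bystander: pine board 240 x 90 x 30 mm, to the right.

How it is judged:
On the way, in this order (a step that is already met when the one before it is completed fails the run):
1. the dial is turned clockwise firmly against its stop (contact force between stop_post and anything else above 8 N and value of joint fence below 3e-05 m), for 0.05 s.
2. the dial is turned back to the fifth click, the lock lever still open (value of joint fence between 0.00046 and 0.00054 m and value of joint lock below 0.5 rad), for 0.2 s.
3. the lock lever is pushed fully over (value of joint lock above 0.92 rad), for 0.1 s.
At the end, for the whole second after the job is handed in: The dial rests in the fifth click back from its stop (within 0.4 of a click; fence travel 0.46 to 0.54 mm) and the lock lever is over to within 0.08 rad of fully locked (above 0.92 rad) (value of joint fence between 0.00046 and 0.00054 m and value of joint lock above 0.92 rad); the robot touches nothing.
It fails at once if the dial is forced against its stop (more than 60 N on the pin, about 1.2 N m) (contact force between stop_post and anything else above 60 N).
It fails at once if a bystander is moved more than 20 mm (distance of any of offcut, tape, screwdriver, drill, push_block, mug, board from where it was at the start of the episode above 0.02 m).
It also fails if it takes over 72 s, if anything falls off the work surface, if the arm or the gripper's body presses on something with over 40 N, if the wrist force passes 120 N, or if a joint passes its speed limit or range.

## Working session

There is one attempt and no reset: what is moved stays moved. The work goes in short steps, Python scripts to look and compute and a tool call to move; the robot and the scene stay as the last step left them, time stands still between calls to the robot, and variables do not carry over. Pictures are saved under pics/ and viewed, at most 10 in all, crops included, and the job is handed in when it is done.

Besides the shell and the picture viewer there is one more tool, called after "Emit:" as a command line: name --argument value ..., lists and objects as JSON in quotes. apply_moves: Moves the arm, as the interface text tells. Its arguments: {"type":"object","properties":{"targets":{"type":"array","items":{"type":"array"}},"force":{"type":"number"}},"required":["targets"]}

```bash
mkdir -p pics
cat > h.py <<'E'
import numpy as np, cv2
from plant import telemetry, imaging, arm
def ray(p,rc):
    u=np.array([(rc[1]-p["cx"])/p["fx"],(rc[0]-p["cy"])/p["fy"]]); s=u.copy()
    for _ in range(20): s=u/(1+p["k1"]*(s@s))
    return np.array([s[0],s[1],1.])
def onplane(p,rc,z):
    R=np.array(p["R"]);t=np.array(p["t"]); d=R.T@ray(p,rc); c=-R.T@t
    return c+d*(z-c[2])/d[2]
def bydepth(p,rc):
    r,c=int(round(rc[0])),int(round(rc[1])); w=p["z_map"][max(r-2,0):r+3,max(c-2,0):c+3]; w=w[w>0]
    if not len(w): return None
    R=np.array(p["R"]);t=np.array(p["t"]); return R.T@(ray(p,rc)*np.median(w)-t)
def tri(obs):
    A=np.zeros((3,3));b=np.zeros(3)
    for p,rc in obs:
        R=np.array(p["R"]);t=np.array(p["t"]);d=R.T@ray(p,rc);d/=np.linalg.norm(d);c=-R.T@t
        M=np.eye(3)-np.outer(d,d);A+=M;b+=M@c
    return np.linalg.solve(A,b)
E
python3 - <<'E'
from h import *
np.set_printoptions(precision=4,suppress=True)
s=telemetry.sense(); print(s)
P={n:imaging.grab_frame(n) for n in("top","side")}
cv2.imwrite("pics/top.png",P["top"]["frame"]);cv2.imwrite("pics/side.png",P["side"]["frame"])
for th in("dial_axis","lock_tip","fence_unit","stop_post"):
    o=[]
    for n in P:
        L=imaging.landmark_of(P[n],th)
        for l in L[:2]: print(th,n,l["position"],round(l["confidence"],2),bydepth(P[n],l["position"]), onplane(P[n],l["position"],{"dial_axis":.108,"lock_tip":.12}.get(th,0)))
        if L:o.append((P[n],L[0]["position"]))
    if len(o)==2: print(" tri",tri(o))
for th in("tape","offcut","screwdriver","mug","board","drill"):
    for l in imaging.silhouettes(P["top"],th)[:1]:
        print(th,l["position"],l["confidence"],bydepth(P["top"],l["position"]))
E
```

```text
{'time_s': 0.0, 'qpos': array([ 1.137 ,  0.3142, -0.0481,  1.2102,  0.    ,  1.5708]), 'joint_vel': array([ 0.0015, -0.0005,  0.0008, -0.0001,  0.0009,  0.0006]), 'joint_efforts': array([  0.0004, -53.9589,  33.9749,   0.0192,   0.0001,   0.    ]), 'eef_pos': array([0.252 , 0.5439, 0.2491]), 'ee_rot': array([[-0.9073,  0.4204, -0.0007],
       [ 0.4204,  0.9073, -0.0015],
       [ 0.    , -0.0017, -1.    ]]), 'force': array([ 0.2405, -0.4108, -0.0313]), 'ft_torque': array([ 0.0269, -0.0002, -0.0066]), 'grip_force': 0.0, 'opening': 0.08505916758076434}
dial_axis top [275.5, 282.9] 0.95 [0.5058 0.0872 0.1322] [0.5069 0.0887 0.108 ]
dial_axis side [215.7, 295.3] 0.76 [0.5033 0.0586 0.1228] [0.5095 0.0809 0.108 ]
 tri [0.5093 0.0885 0.1033]
lock_tip top [292.6, 336.9] 0.68 [ 0.4672 -0.0397  0.1331] [ 0.4674 -0.0402  0.12  ]
lock_tip side [239.6, 292.0] 0.45 [ 0.4618 -0.0454  0.1155] [ 0.4601 -0.0516  0.12  ]
 tri [ 0.4654 -0.04    0.1112]
fence_unit top [281.4, 286.5] 0.64 [0.4922 0.0787 0.1302] [0.4964 0.0858 0.    ]
fence_unit side [244.2, 295.4] 0.91 [0.4958 0.0464 0.0286] [0.5062 0.0845 0.    ]
 tri [0.5011 0.0845 0.0008]
stop_post side [219.4, 278.9] 0.56 [0.4897 0.2166 0.0163] [0.4954 0.241  0.    ]
tape [283.5, 226.5] 0.81 [0.4876 0.2303 0.0628]
offcut [329.0, 254.9] 0.75 [0.3749 0.1623 0.0223]
screwdriver [289.6, 336.8] 0.68 [ 0.4744 -0.0397  0.1248]
mug [280.5, 136.2] 0.6 [0.4945 0.4726 0.0033]
board [310.2, 507.8] 0.96 [ 0.4291 -0.4752  0.0304]
drill [196.0, 247.3] 0.7 [0.7095 0.1858 0.0513]
```

View pics/top.png

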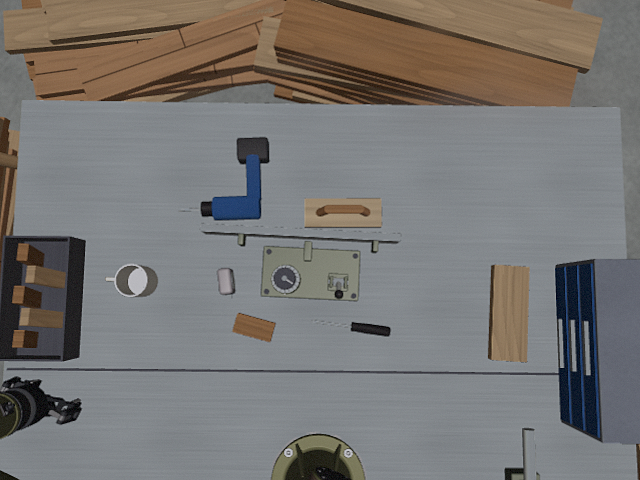

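View pics/side.png

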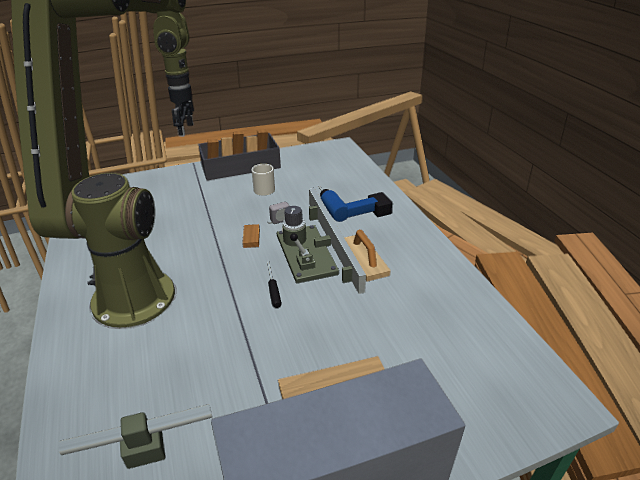

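The top view shows the dial at (285,278), the lock ball at (338,294) leaning to the robot's side, the tape at (226,281), the offcut at (254,327), and the fence running from (203,231) to (400,240). I'll go above the dial and refine with the wrist camera.

Emit:
apply_moves --targets '[[[-32.5,-23.6,0],0,85],[[-32.5,-23.6,0],0,85],[[-32.5,-23.6,0],0,85],[[-32.5,-23.6,0],0,85],[[-32.5,-23.6,0],0,85],[[-32.5,-23.6,0],0,85],[[-32.5,-23.6,0],0,85],[[-32.5,-23.6,0],0,85],[[-32.5,-23.6,0],0,85],[[-32.5,-23.6,0],0,85]]' --force 30

```text
time_s: 1.63
eef_pos: [0.4485, 0.1919, 0.2503]
ee_rot: [[-0.907, 0.42, 0.001], [0.42, 0.907, 0.0], [-0.001, 0.001, -1.0]]
force: [0.5, -0.1, -0.5]
opening: 0.0852
grip_force: 0.0
```

Emit:
apply_moves --targets '[[[-32.5,-23.6,0],0,85],[[-32.5,-23.6,0],0,85],[[-32.5,-23.6,0],0,85],[[0,0,0],0,85],[[0,0,0],0,85],[[0,0,0],0,85]]'

```text
time_s: 2.13
eef_pos: [0.5063, 0.0886, 0.2499]
ee_rot: [[-0.907, 0.421, -0.001], [0.421, 0.907, 0.0], [0.001, 0.0, -1.0]]
force: [-0.0, 0.3, 0.1]
opening: 0.0848
grip_force: 0.0
```

```bash
cat > look.py <<'E'
from h import *
import sys
np.set_printoptions(precision=4,suppress=True)
s=telemetry.sense(); print(s["time_s"],s["eef_pos"],s["qpos"],s["force"],s["ft_torque"]); print(s["ee_rot"])
P={n:imaging.grab_frame(n) for n in("top","side","wrist")}
cv2.imwrite("pics/%s.png"%sys.argv[1],P["wrist"]["frame"])
for th in("dial_axis","lock_tip","fence_unit"):
    o=[]
    for n in P:
        for l in imaging.landmark_of(P[n],th)[:1]:
            print(th,n,l["position"],round(l["confidence"],2),bydepth(P[n],l["position"]), onplane(P[n],l["position"],{"dial_axis":.108,"lock_tip":.12}.get(th,0)))
            o.append((P[n],l["position"]))
    if len(o)>1: print(" tri",tri(o))
E
python3 look.py w1
```

```text
2.1333 [0.5063 0.0886 0.2499] [ 0.1728  0.1526 -0.2526  1.1662  0.0006  0.6073] [-0.025   0.2683  0.1343] [ 0.0108 -0.0306  0.0178]
[[-0.9071  0.421  -0.0006]
 [ 0.421   0.9071  0.0005]
 [ 0.0007  0.0002 -1.    ]]
dial_axis side [214.1, 291.8] 0.57 [0.4942 0.0635 0.1275] [0.5021 0.0932 0.108 ]
dial_axis wrist [220.7, 310.6] 0.63 [0.4956 0.0878 0.1306] [0.5003 0.0851 0.108 ]
 tri [0.4997 0.0856 0.113 ]
lock_tip top [293.7, 337.6] 0.65 [ 0.4647 -0.0413  0.1332] [ 0.4648 -0.0419  0.12  ]
lock_tip side [238.6, 291.2] 0.58 [ 0.4593 -0.0468  0.1204] [ 0.4594 -0.0462  0.12  ]
lock_tip wrist [254.9, 122.1] 0.65 [ 0.4635 -0.0374  0.1321] [ 0.4644 -0.0452  0.12  ]
 tri [ 0.4631 -0.0435  0.1191]
fence_unit top [279.1, 288.0] 0.77 [0.4749 0.0431 0.7509] [0.5024 0.082  0.    ]
fence_unit side [243.5, 298.3] 0.69 [ 0.4785 -0.049   0.1003] [0.5159 0.0849 0.    ]
fence_unit wrist [199.1, 310.8] 0.57 [0.4828 0.0939 0.1294] [0.5027 0.0817 0.    ]
 tri [0.5063 0.0811 0.0033]
```

View pics/w1.png

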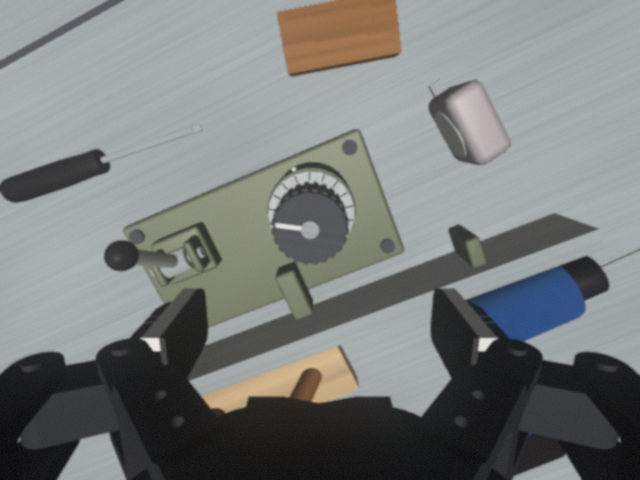

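The wrist view shows the dial's hub at about (310,230), its white line pointing left (tip at (277,226)) and the lock ball at (121,255). I'll fit the dial centre and the casting yaw from depth.

```bash
cat > fit.py <<'E'
from h import *
np.set_printoptions(precision=4,suppress=True)
def cloud(p):
    v,u=np.mgrid[0:480,0:640]; k=np.array([[p["fx"],0,p["cx"]],[0,p["fy"],p["cy"]],[0,0,1]])
    r=np.hypot((u-p["cx"])/p["fx"],(v-p["cy"])/p["fy"]); s=r.copy()
    for _ in range(20): s=r/(1+p["k1"]*s*s)
    f=np.where(r>0,s/np.maximum(r,1e-9),1); z=p["z_map"]
    X=np.stack([(u-p["cx"])/p["fx"]*f*z,(v-p["cy"])/p["fy"]*f*z,z],-1)
    W=(X-np.array(p["t"]))@np.array(p["R"]); W[z<=0]=np.nan; return W
def fit(p,dia=(.506,.087)):
    W=cloud(p); d=np.hypot(W[...,0]-dia[0],W[...,1]-dia[1])
    m=(d<.045)&(abs(W[...,2]-.131)<.006); q=W[m]
    (c,r)=cv2.minEnclosingCircle(q[:,:2].astype(np.float32)); print("dial n",len(q),"mean",q.mean(0),"circ",c,r)
    hi=q[:,:2];print(" minmax mid",(hi.min(0)+hi.max(0))/2,"span",np.ptp(hi,0))
    g=p["frame"].min(-1)
    w=m&(g>150)&(d<.03)
    a=W[w][:,:2]-np.array(c); rr=np.hypot(*a.T); a=a[(rr>.010)&(rr<.024)]
    if len(a): mm=a.mean(0); print(" line n",len(a),"angle deg",np.degrees(np.arctan2(mm[1],mm[0])))
    return W
if __name__=="__main__":
    for n in("wrist","top"):
        p=imaging.grab_frame(n); print(n); W=fit(p)
        f=(abs(W[...,2]-.066)<.005)&(W[...,0]>.56)&(W[...,0]<.66)&(abs(W[...,1])<.4)
        q=W[f][:,:2]
        if len(q)>20: print("fence n",len(q),cv2.fitLine(q.astype(np.float32),cv2.DIST_HUBER,0,.01,.01).ravel())
        b=(abs(W[...,2]-.12)<.018)&(np.hypot(W[...,0]-.465,W[...,1]+.041)<.025); q=W[b]
        print("ball",len(q),q.mean(0),q.min(0),q.max(0))
E
python3 fit.py
```

```text
wrist
dial n 4386 mean [0.4992 0.0851 0.1296] circ (0.5004708766937256, 0.08453168720006943) 0.026658618822693825
 minmax mid [0.5005 0.0845] span [0.0529 0.0529]
 line n 103 angle deg -121.9095624984692
fence n 8967 [0.0403 0.9992 0.6182 0.1129]
ball 1025 [ 0.4652 -0.0399  0.1259] [ 0.4533 -0.0539  0.1021] [ 0.48   -0.0322  0.1351]
top
dial n 0 mean [nan nan nan] circ (0.0, 0.0) 0.0fit.py:13: RuntimeWarning: Mean of empty slice.
  (c,r)=cv2.minEnclosingCircle(q[:,:2].astype(np.float32)); print("dial n",len(q),"mean",q.mean(0),"circ",c,r)
  ret = um.true_divide(
Traceback (most recent call last):
  File "fit.py", line 22, in <module>
    p=imaging.grab_frame(n); print(n); W=fit(p)
                                         ~~~^^^
  File "fit.py", line 14, in fit
    hi=q[:,:2];print(" minmax mid",(hi.min(0)+hi.max(0))/2,"span",np.ptp(hi,0))
                                    ~~~~~~^^^
ValueError: zero-size array to reduction operation minimum which has no identity
```

Emit:
apply_moves --targets '[[[3.1,-5.4,0],0,85],[[0,0,20],-7,85],[[0,0,30],-7,85],[[0,0,30],-7,85],[[0,0,20],-7,85],[[0,0,10],0,85],[[0,0,0],0,85],[[0,0,0],0,85]]' --force 25

```text
time_s: 3.5
eef_pos: [0.5015, 0.0847, 0.1404]
ee_rot: [[-0.999, -0.052, -0.0], [-0.052, 0.999, -0.0], [0.0, -0.0, -1.0]]
force: [0.5, 0.8, 1.1]
opening: 0.0851
grip_force: 0.0
```

Run:
```python
from h import *
from fit import fit
s=telemetry.sense(); print(s["eef_pos"],s["qpos"],s["force"],s["ft_torque"])
p=imaging.grab_frame("wrist"); cv2.imwrite("pics/w2.png",p["frame"]); fit(p,(.501,.085))
```

```text
[0.5015 0.0847 0.1404] [ 0.1674  0.2172 -0.4352  0.9187 -0.      0.1156] [0.4984 0.8499 1.0636] [ 0.0212  0.057  -0.0252]
dial n 12566 mean [0.4984 0.0843 0.1297] circ (0.5012693405151367, 0.08431200683116913) 0.0440218448638916
 minmax mid [0.5002 0.0842] span [0.0523 0.0866]
 line n 301 angle deg -124.41372359643407
```

View pics/w2.png

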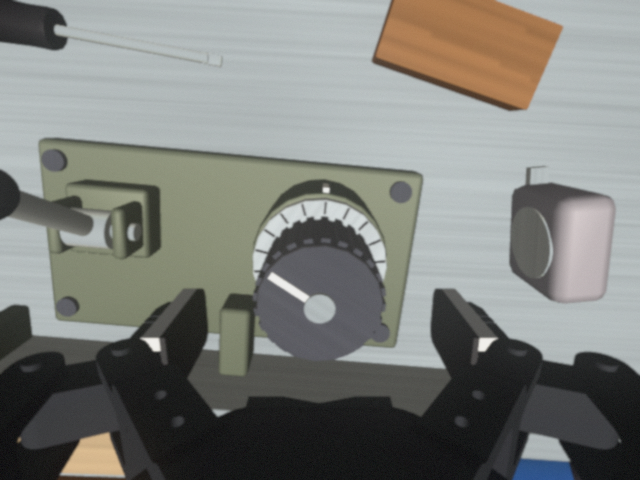

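The picture shows the dial centred between the pads (hub (320,309)), with the index mark at (325,188). The line sits roughly 3 clicks before the mark. I'll descend and grip.

Emit:
apply_moves --targets '[[[1,0,15],0,85],[[0,0,16],0,85],[[0,0,0],0,85],[[0,0,0],0,45],[[0,0,0],0,45],[[0,0,0],0,45],[[0,0,0],0,45],[[0,0,0],0,45],[[0,0,0],0,45],[[0,0,0],0,45]]' --force 25

```text
time_s: 4.38
eef_pos: [0.5017, 0.0848, 0.1106]
ee_rot: [[-0.999, -0.055, 0.003], [-0.055, 0.999, 0.0], [-0.003, -0.0, -1.0]]
force: [-1.6, -0.6, 6.6]
opening: 0.0494
grip_force: 25.4
```

```bash
cat > st.py <<'E'
from h import *
np.set_printoptions(precision=4,suppress=True)
s=telemetry.sense(); R=s["ee_rot"]
print(s["time_s"],s["eef_pos"],"yaw",np.degrees(np.arctan2(R[1,1],R[0,1])),"F",s["force"],"T",s["ft_torque"],"q6",s["qpos"][5],s["joint_efforts"][5],s["opening"],s["grip_force"])
E
python3 st.py
```

```text
4.3833 [0.5017 0.0848 0.1106] yaw 93.12682211697573 F [-1.6261 -0.6487  6.603 ] T [-0.2005  0.2225 -0.0196] q6 0.11319920677016147 -0.015226179384626448 0.049431157258060965 25.415470898151398
```

Emit:
apply_moves --targets '[[[0,0,-1.5],0,45],[[0,0,0],4,45],[[0,0,0],4,45],[[0,0,0],4,45],[[0,0,0],4,45],[[0,0,0],4,45],[[0,0,0],0,45],[[0,0,0],0,45]]'

```text
time_s: 5.05
eef_pos: [0.5015, 0.0848, 0.1107]
ee_rot: [[-0.958, 0.288, 0.002], [0.288, 0.958, -0.0], [-0.002, 0.0, -1.0]]
force: [4.3, 0.3, -5.5]
opening: 0.0494
grip_force: 30.7
```

```bash
python3 st.py
```

```text
5.05 [0.5015 0.0848 0.1107] yaw 73.23870613111953 F [ 4.3105  0.2541 -5.4893] T [-0.1491 -1.0389 -0.0315] q6 0.4602829428215692 0.09115348337218165 0.04936939383613712 30.668955445289612
```

Emit:
apply_moves --targets '[[[-1,0.3,0.8],0,45],[[0,0,0],4,45],[[0,0,0],4,45],[[0,0,0],4,45],[[0,0,0],4,45],[[0,0,0],4,45],[[0,0,0],0,45],[[0,0,0],0,45]]'

```text
time_s: 5.72
eef_pos: [0.5016, 0.0847, 0.1106]
ee_rot: [[-0.801, 0.598, 0.0], [0.598, 0.801, -0.0], [-0.0, 0.0, -1.0]]
force: [-0.3, -1.0, 6.3]
opening: 0.0495
grip_force: 31.7
```

```bash
python3 st.py
```

```text
5.7167 [0.5016 0.0847 0.1106] yaw 53.24935068725385 F [-0.2935 -0.9841  6.3447] T [-0.3406  0.2035 -0.0484] q6 0.8088741979215236 0.03852161346003413 0.049455193438767066 31.653558611869812
```

Emit:
apply_moves --targets '[[[0,0,-0.4],3,45],[[0,0,0],3,45],[[0,0,0],3,45],[[0,0,0],3,45],[[0,0,0],2,45],[[0,0,0],1,45],[[0,0,0],0,45],[[0,0,0],0,45]]'

```text
time_s: 6.38
eef_pos: [0.5015, 0.0847, 0.1106]
ee_rot: [[-0.619, 0.785, 0.0], [0.785, 0.619, -0.0], [-0.0, 0.0, -1.0]]
force: [-0.1, -1.5, 5.5]
opening: 0.0491
grip_force: 31.5
```

```bash
python3 st.py
```

```text
6.3833 [0.5015 0.0847 0.1106] yaw 38.235579800575074 F [-0.1344 -1.4614  5.545 ] T [-0.3763  0.201  -0.1229] q6 1.0708580669150258 -0.08896533166989684 0.04913837896817678 31.4931857585907
```

Emit:
apply_moves --targets '[[[0,0,-0.4],1,45],[[0,0,0],1,45],[[0,0,0],1,45],[[0,0,0],1,45],[[0,0,0],0,45]]'

```text
time_s: 6.8
eef_pos: [0.5016, 0.0847, 0.1106]
ee_rot: [[-0.56, 0.828, 0.0], [0.828, 0.56, -0.0], [-0.0, -0.0, -1.0]]
force: [-1.2, -1.2, 4.9]
opening: 0.0492
grip_force: 31.5
```

```bash
python3 st.py
```

```text
6.8 [0.5016 0.0847 0.1106] yaw 34.085920682897424 F [-1.2126 -1.2437  4.8995] T [-0.4241  0.1206 -0.2043] q6 1.143274216223156 -0.001668944642005954 0.04921644263814077 31.5116947889328
```

Emit:
apply_moves --targets '[[[0,0,0],1,45],[[0,0,0],0,45]]'

```text
time_s: 6.97
eef_pos: [0.5016, 0.0847, 0.1106]
ee_rot: [[-0.546, 0.838, 0.0], [0.838, 0.546, -0.0], [-0.0, -0.0, -1.0]]
force: [-0.9, -2.1, 4.9]
opening: 0.0491
grip_force: 31.6
```

```bash
python3 st.py
```

```text
6.9667 [0.5016 0.0847 0.1106] yaw 33.08768078862463 F [-0.9055 -2.0677  4.8998] T [-0.5444  0.1242 -0.0814] q6 1.1607193749797597 0.10748485336080194 0.04911464159799503 31.598188877105713
```

Emit:
apply_moves --targets '[[[0,0,0],1,45],[[0,0,0],0,45]]'

```text
time_s: 7.13
eef_pos: [0.5015, 0.0847, 0.1106]
ee_rot: [[-0.531, 0.847, 0.0], [0.847, 0.531, -0.0], [-0.0, -0.0, -1.0]]
force: [-0.6, -1.8, 5.6]
opening: 0.0492
grip_force: 31.6
```

```bash
python3 st.py
```

```text
7.1333 [0.5015 0.0847 0.1106] yaw 32.10206889759917 F [-0.5767 -1.7775  5.6353] T [-0.5318  0.1329  0.137 ] q6 1.1780056647310446 0.23526501841843128 0.049224132316908975 31.60486936569214
```

Emit:
apply_moves --targets '[[[0,0,0],1,45],[[0,0,0],0,45]]'

```text
time_s: 7.3
eef_pos: [0.5015, 0.0848, 0.1106]
ee_rot: [[-0.517, 0.856, 0.0], [0.856, 0.517, -0.0], [-0.0, -0.0, -1.0]]
force: [-0.8, -1.4, 4.8]
opening: 0.0494
grip_force: 31.6
```

```bash
python3 st.py
```

```text
7.3 [0.5015 0.0848 0.1106] yaw 31.108899780723338 F [-0.7598 -1.4453  4.7851] T [-0.4786  0.1469  0.1194] q6 1.195389013401227 0.25010017678141594 0.049417276164156095 31.60034716129303
```

Emit:
apply_moves --targets '[[[0,0,0],0.7,45],[[0,0,0],0,45]]'

```text
time_s: 7.47
eef_pos: [0.5015, 0.0847, 0.1106]
ee_rot: [[-0.506, 0.862, 0.0], [0.862, 0.506, -0.0], [-0.0, -0.0, -1.0]]
force: [-0.7, -2.0, 5.8]
opening: 0.0492
grip_force: 31.6
```

```bash
python3 st.py
```

```text
7.4667 [0.5015 0.0847 0.1106] yaw 30.42005762960595 F [-0.6703 -2.0326  5.8218] T [-0.4891  0.1366  0.1104] q6 1.2073832625879537 0.21443698089569807 0.04915207184227771 31.603190302848816
```

Emit:
apply_moves --targets '[[[0,0,0],1,45],[[0,0,0],0,45]]'

```text
time_s: 7.63
eef_pos: [0.5016, 0.0847, 0.1106]
ee_rot: [[-0.491, 0.871, 0.0], [0.871, 0.491, -0.0], [-0.0, -0.0, -1.0]]
force: [-0.3, -2.5, 5.8]
opening: 0.0492
grip_force: 31.6
```

```bash
python3 st.py
```

```text
7.6333 [0.5016 0.0847 0.1106] yaw 29.409079531368814 F [-0.3367 -2.5157  5.7543] T [-0.5269  0.1607  0.1253] q6 1.2250043469159333 0.2883089426904917 0.04915924331280676 31.606122851371765
```

Emit:
apply_moves --targets '[[[0,0,0],1,45],[[0,0,0],0,45]]'

```text
time_s: 7.8
eef_pos: [0.5015, 0.0847, 0.1106]
ee_rot: [[-0.476, 0.88, -0.0], [0.88, 0.476, -0.0], [-0.0, -0.0, -1.0]]
force: [-0.1, -2.0, 4.9]
opening: 0.0494
grip_force: 31.6
```

```bash
python3 st.py
```

```text
7.8 [0.5015 0.0847 0.1106] yaw 28.415447291225384 F [-0.1327 -2.0052  4.8709] T [-0.5822  0.1456  0.1599] q6 1.2423225765126658 0.3390999510884285 0.0493857042452819 31.61129593849182
```

Emit:
apply_moves --targets '[[[0,0,0],1,45],[[0,0,0],0,45]]'

```text
time_s: 7.97
eef_pos: [0.5015, 0.0846, 0.1106]
ee_rot: [[-0.461, 0.888, -0.0], [0.888, 0.461, -0.001], [-0.0, -0.0, -1.0]]
force: [-0.3, -2.6, 5.6]
opening: 0.0494
grip_force: 31.6
```

```bash
python3 st.py
python3 - <<'E'
from h import *
p=imaging.grab_frame("wrist"); cv2.imwrite("pics/w3.png",p["frame"])
E
```

```text
7.9667 [0.5015 0.0846 0.1106] yaw 27.422551106413085 F [-0.3209 -2.5957  5.5823] T [-0.5792  0.1551  0.2707] q6 1.2596396102355227 0.4075793456286192 0.049373316411795896 31.619102954864502
```

View pics/w3.png

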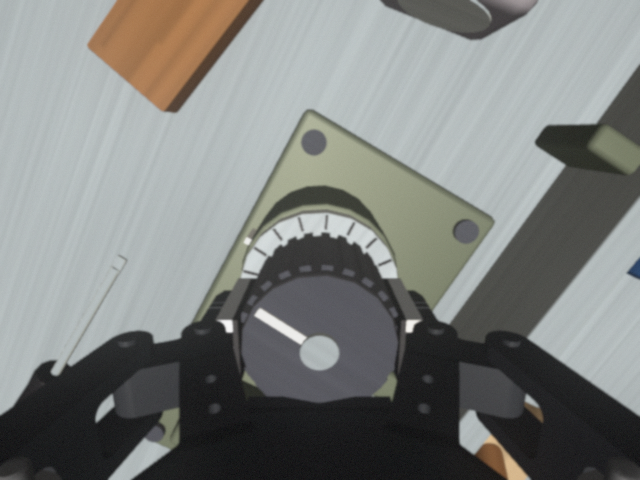

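The line at (258,312)→(319,352) holds the same angle to the gripper as before, so there's no slip. The torque is rising, so I'll continue in 1° steps.

Emit:
apply_moves --targets '[[[0,0,0],1,45],[[0,0,0],0,45]]'

```text
time_s: 8.18
eef_pos: [0.5015, 0.0846, 0.1106]
ee_rot: [[-0.445, 0.895, -0.0], [0.895, 0.445, -0.001], [-0.001, -0.0, -1.0]]
force: [-1.5, -3.0, 5.3]
opening: 0.0492
grip_force: 31.6
```

```bash
python3 st.py
```

```text
8.1833 [0.5015 0.0846 0.1106] yaw 26.437844054894924 F [-1.5297 -2.9665  5.3105] T [-0.6204  0.1313  0.4   ] q6 1.276852882778859 0.49191104248166084 0.04921338907692741 31.62824034690857
```

Emit:
apply_moves --targets '[[[0,0,0],1,45],[[0,0,0],0,45]]'

```text
time_s: 8.35
eef_pos: [0.5015, 0.0845, 0.1107]
ee_rot: [[-0.43, 0.903, 0.0], [0.903, 0.43, -0.001], [-0.001, -0.0, -1.0]]
force: [0.1, -2.7, 4.8]
opening: 0.0493
grip_force: 31.6
```

```bash
python3 st.py
```

```text
8.35 [0.5015 0.0845 0.1107] yaw 25.44854213342672 F [ 0.1477 -2.6803  4.8151] T [-0.6748  0.0631  0.4314] q6 1.2941018002209725 0.5828710086643696 0.049289907961566445 31.639865040779114
```

Emit:
apply_moves --targets '[[[0,0,0],1,45],[[0,0,0],0,45]]'

```text
time_s: 8.52
eef_pos: [0.5014, 0.0845, 0.1106]
ee_rot: [[-0.414, 0.91, -0.0], [0.91, 0.414, -0.001], [-0.001, -0.0, -1.0]]
force: [-0.1, -4.4, 6.1]
opening: 0.0492
grip_force: 31.7
```

```bash
python3 st.py
```

```text
8.5167 [0.5014 0.0845 0.1106] yaw 24.460965019107128 F [-0.0712 -4.4265  6.064 ] T [-0.6734  0.1476  0.5211] q6 1.3113182608575344 0.6850290298461914 0.04922239339059823 31.652694940567017
```

Torque is about 0.5–0.6 N m, so it is at the stop. I'll add half a degree and hold, then unload back and let go so the dial settles in click zero.

Emit:
apply_moves --targets '[[[0,0,0],0.7,45],[[0,0,0],0,45],[[0,0,0],-3,45],[[0,0,0],-3,45],[[0,0,0],-3,45],[[0,0,0],0,45]]'

```text
time_s: 9.02
eef_pos: [0.5015, 0.0847, 0.1106]
ee_rot: [[-0.543, 0.84, 0.0], [0.84, 0.543, -0.0], [-0.0, -0.0, -1.0]]
force: [-0.1, -2.6, 5.5]
opening: 0.0496
grip_force: 31.6
```

```bash
python3 st.py
```

```text
9.0167 [0.5015 0.0847 0.1106] yaw 32.8592798159733 F [-0.136  -2.6006  5.4919] T [-0.5201  0.1753  0.1045] q6 1.1647809961545332 -0.39222758263349533 0.04955888228172589 31.593536138534546
```

Emit:
apply_moves --targets '[[[0,0,0],0,85],[[0,0,0],0,85],[[0,0,0],0,85],[[0,0,0],0,85],[[0,0,0],0,85],[[0,0,0],0,85]]'

```text
time_s: 9.52
eef_pos: [0.5015, 0.0849, 0.1104]
ee_rot: [[-0.541, 0.841, -0.0], [0.841, 0.541, 0.0], [0.0, -0.0, -1.0]]
force: [0.3, -0.8, -0.8]
opening: 0.0853
grip_force: 0.0
```

```bash
cat > line.py <<'E'
from h import *
import sys
np.set_printoptions(precision=4,suppress=True)
p=imaging.grab_frame("wrist"); f=p["frame"]; cv2.imwrite("pics/%s.png"%sys.argv[1],f)
R=np.array(p["R"]);t=np.array(p["t"]);ax=np.array([.5015,.0847,.131])
# rectify the dial's top plane: 0.1 mm per pixel, world x down... (col=y, row=x)
n=600; g=(np.arange(n)-n/2)*1e-4; X,Y=np.meshgrid(g,g,indexing="ij")
W=np.stack([ax[0]+X,ax[1]+Y,0*X+.131],-1)@R.T+t; s=W[...,:2]/W[...,2:]; k=1+p["k1"]*(s**2).sum(-1)
o=cv2.remap(f,(s[...,0]*k*p["fx"]+p["cx"]).astype(np.float32),(s[...,1]*k*p["fy"]+p["cy"]).astype(np.float32),cv2.INTER_LINEAR)
cv2.imwrite("pics/%s_r.png"%sys.argv[1],o)
m=((o.min(-1)>165)&(np.hypot(X,Y)<.022)).astype(np.uint8)
N,L,S,C=cv2.connectedComponentsWithStats(m); i=1+np.argmax(S[1:,4]); q=np.argwhere(L==i)
l=cv2.fitLine(q[:,::-1].astype(np.float32),cv2.DIST_L2,0,.01,.01).ravel()
d=np.array([l[1],l[0]]); c=(q.mean(0)-n/2)*.1
if d@c<0:d=-d
print("line n",len(q),"centroid mm",c,"angle(world)",np.degrees(np.arctan2(d[1],d[0])))
E
python3 st.py; python3 line.py w4
```

```text
9.5167 [0.5015 0.0849 0.1104] yaw 32.74690203476114 F [ 0.3005 -0.8273 -0.8283] T [-0.0299  0.0213  0.0395] q6 1.166830445306205 0.001011376480164472 0.08531159598589845 0.0
line n 9630 centroid mm [-0.5166 -0.5042] angle(world) -105.11387
```

View pics/w4_r.png

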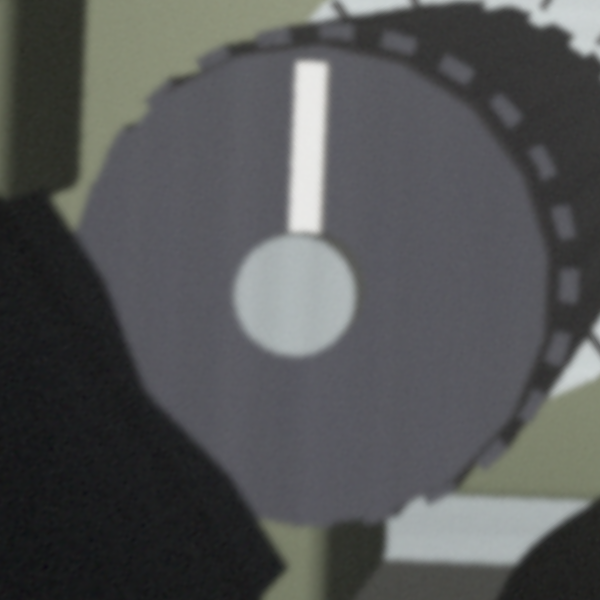

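The rectified dial shows its line pointing to the index (176° against about 177.7°), so it rests in click zero. I'll regrip and turn back 100°.

Emit:
apply_moves --targets '[[[0,0,0],0,45],[[0,0,0],0,45],[[0,0,0],0,45],[[0,0,0],0,45],[[0,0,0],0,45],[[0,0,0],0,45],[[0,0,0],0,45],[[0,0,0],0,45]]'

```text
time_s: 10.23
eef_pos: [0.5015, 0.0848, 0.1107]
ee_rot: [[-0.541, 0.841, 0.0], [0.841, 0.541, -0.0], [-0.0, 0.0, -1.0]]
force: [-1.3, 0.7, 3.9]
opening: 0.0494
grip_force: 25.8
```

Emit:
apply_moves --targets '[[[0,0,0],-5,45],[[0,0,0],-5,45],[[0,0,0],-5,45],[[0,0,0],-5,45],[[0,0,0],-5,45],[[0,0,0],-5,45],[[0,0,0],-5,45],[[0,0,0],-5,45],[[0,0,0],-5,45],[[0,0,0],-5,45]]'

```text
time_s: 11.07
eef_pos: [0.5016, 0.0848, 0.1106]
ee_rot: [[-0.993, 0.122, 0.0], [0.122, 0.993, 0.0], [-0.0, 0.0, -1.0]]
force: [-0.9, -0.7, 3.1]
opening: 0.0493
grip_force: 25.9
```

Emit:
apply_moves --targets '[[[0,0,0],-5,45],[[0,0,0],-5,45],[[0,0,0],-5,45],[[0,0,0],-5,45],[[0,0,0],-5,45],[[0,0,0],-5,45],[[0,0,0],-5,45],[[0,0,0],-5,45],[[0,0,0],-5,45],[[0,0,0],-5,45]]'

```text
time_s: 11.9
eef_pos: [0.5016, 0.0848, 0.1106]
ee_rot: [[-0.731, -0.682, 0.0], [-0.682, 0.731, 0.0], [-0.0, -0.0, -1.0]]
force: [-1.5, -1.0, 2.6]
opening: 0.0495
grip_force: 25.9
```

Emit:
apply_moves --targets '[[[0,0,0],0,45],[[0,0,0],0,45],[[0,0,0],0,45]]'

```text
time_s: 12.15
eef_pos: [0.5015, 0.0849, 0.1106]
ee_rot: [[-0.736, -0.677, 0.0], [-0.677, 0.736, 0.0], [-0.0, 0.0, -1.0]]
force: [-1.0, -0.2, 4.7]
opening: 0.0489
grip_force: 25.9
```

```bash
python3 st.py
```

```text
12.15 [0.5015 0.0849 0.1106] yaw 132.63199701151106 F [-0.9977 -0.154   4.7283] T [-0.0323  0.3542  0.0487] q6 -0.5765097685514995 0.014083870919421315 0.048898874788578454 25.927867591381073
```

Turned by 99.9°. Next I'll release, rise straight up and check the line.

Emit:
apply_moves --targets '[[[0,0,0],0,85],[[0,0,0],0,85],[[0,0,0],0,85],[[0,0,0],0,85],[[0,0,0],0,85],[[0,0,0],0,85],[[0,0,-25],0,85],[[0,0,-35],0,85],[[0,0,-40],0,85],[[0,0,-20],0,85]]'

```text
time_s: 12.98
eef_pos: [0.503, 0.085, 0.2347]
ee_rot: [[-0.734, -0.679, 0.004], [-0.679, 0.735, 0.001], [-0.004, -0.002, -1.0]]
force: [0.4, -0.3, -0.0]
opening: 0.0849
grip_force: 0.0
```

Emit:
apply_moves --targets '[[[0,0,0],0,0],[[0,0,0],0,0],[[0,0,0],0,0]]'

```text
time_s: 13.23
eef_pos: [0.5011, 0.0847, 0.2296]
ee_rot: [[-0.734, -0.679, -0.001], [-0.679, 0.734, -0.0], [0.001, 0.001, -1.0]]
force: [-1.0, 0.0, -0.3]
opening: 0.0511
grip_force: 0.0
```

```bash
sed -i 's/>165)/>200)/' line.py; python3 line.py w5; python3 look.py w5b
python3 - <<'E'
from h import *
from fit import cloud
for n in("wrist","top","side"):
    W=cloud(imaging.grab_frame(n))
    q=W[(abs(W[...,2]-.12)<.018)&(np.hypot(W[...,0]-.465,W[...,1]+.041)<.03)]
    if len(q): print(n,len(q),q.mean(0),q.min(0),q.max(0))
E
```

```text
line n 4010 centroid mm [  0.9253 -14.144 ] angle(world) -82.61991
13.2833 [0.5006 0.0846 0.2291] [ 0.1675  0.1526 -0.3007  1.1198  0.     -0.5785] [ 0.1668 -0.204   0.3958] [ 0.0553  0.0007 -0.033 ]
[[-0.7344 -0.6787 -0.0023]
 [-0.6787  0.7344 -0.0004]
 [ 0.0019  0.0013 -1.    ]]
dial_axis side [213.9, 294.8] 0.71 [0.5026 0.0605 0.1281] [0.511  0.0911 0.108 ]
dial_axis wrist [234.2, 319.4] 0.72 [0.4958 0.0815 0.1308] [0.5004 0.0858 0.108 ]
 tri [0.5043 0.0844 0.1121]
lock_tip top [293.5, 337.7] 0.76 [ 0.4652 -0.0415  0.1337] [ 0.4653 -0.0421  0.12  ]
lock_tip side [217.3, 280.6] 0.56 [0.4961 0.2172 0.0227] [0.461  0.0697 0.12  ]
lock_tip wrist [41.8, 195.3] 0.93 [ 0.4623 -0.0392  0.1327] [ 0.4629 -0.0438  0.12  ]
 tri [ 0.4545 -0.0288  0.1806]
fence_unit side [245.3, 295.1] 0.98 [0.4951 0.048  0.0235] [0.5036 0.0792 0.    ]
fence_unit wrist [208.1, 315.5] 0.88 [0.4856 0.0689 0.13  ] [0.5056 0.0862 0.    ]
 tri [ 0.5061  0.0871 -0.0059]
wrist 1513 [ 0.4648 -0.0415  0.1276] [ 0.4531 -0.0534  0.102 ] [ 0.4801 -0.0333  0.135 ]
top 76 [ 0.4655 -0.0424  0.1276] [ 0.4547 -0.052   0.102 ] [ 0.481  -0.033   0.1368]
side 66 [ 0.4675 -0.0504  0.1232] [ 0.4551 -0.0584  0.1045] [ 0.4805 -0.0377  0.1367]
```

View pics/w5.png

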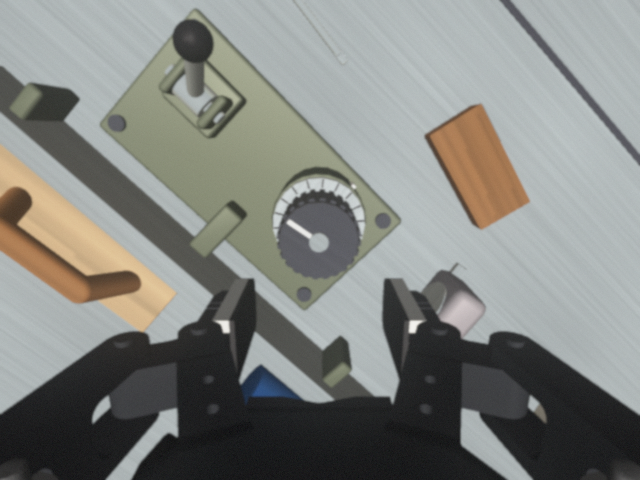

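The line is at -82.6°, exactly 100° from the index, so the dial sits in the fifth click. The ball is at about (0.464, -0.043, 0.124). I'll go behind it with closed fingers.

Emit:
apply_moves --targets '[[[28.4,-8.4,0],0,0],[[28.4,-8.4,0],0,0],[[28.4,-8.4,0],0,0],[[28.4,-8.4,0],0,0],[[28.4,-8.4,0],0,0],[[0,0,0],6.5,0],[[0,0,0],6.5,0],[[0,0,0],6.5,0],[[0,0,0],6.5,0],[[0,0,0],6.5,0]]'

```text
time_s: 14.87
eef_pos: [0.4258, -0.0426, 0.2307]
ee_rot: [[-0.985, -0.172, 0.0], [-0.172, 0.985, -0.0], [-0.0, -0.0, -1.0]]
force: [-0.4, 0.6, -0.8]
opening: 0.0001
grip_force: 0.0
```

Emit:
apply_moves --targets '[[[0,0,0],6.5,0],[[0,0,0],6,0],[[0,0,0],0,0],[[0,0,30],0,0],[[0,0,30],0,0],[[0,0,30],0,0],[[0,0,10],0,0],[[0,0,0],0,0],[[0,0,0],0,0]]'

```text
time_s: 15.62
eef_pos: [0.4258, -0.0424, 0.131]
ee_rot: [[-0.999, 0.038, -0.001], [0.038, 0.999, 0.0], [0.001, 0.0, -1.0]]
force: [1.1, -1.4, 0.2]
opening: 0.0001
grip_force: 0.0
```

```bash
python3 st.py
```

```text
15.6167 [ 0.4258 -0.0424  0.131 ] yaw 87.81873006891641 F [ 1.1185 -1.3593  0.2107] T [-0.0051 -0.0151 -0.0086] q6 -0.0612072587663017 -0.015729975420981646 0.0001348023128115595 0.0
```

Emit:
apply_moves --targets '[[[0,0,5],0,0],[[-8,0,0],0,0],[[-8,0,0],0,0],[[-8,0,0],0,0],[[-8,0,0],0,0],[[-8,0,0],0,0],[[-8,0,0],0,0],[[-8,0,0],0,0],[[-8,0,0],0,0],[[0,0,0],0,0]]'

```text
time_s: 16.45
eef_pos: [0.4918, -0.045, 0.1257]
ee_rot: [[-0.999, 0.039, 0.001], [0.039, 0.999, -0.0], [-0.001, -0.0, -1.0]]
force: [-0.7, 0.4, -0.1]
opening: -0.0003
grip_force: 0.0
```

Emit:
apply_moves --targets '[[[-4,0,0],0,0],[[-4,0,0],0,0],[[-4,0,0],0,0],[[0,0,0],0,0]]'

```text
time_s: 16.78
eef_pos: [0.5011, -0.0454, 0.1248]
ee_rot: [[-0.999, 0.039, -0.002], [0.039, 0.999, 0.0], [0.002, 0.0, -1.0]]
force: [-3.4, -0.0, -1.1]
opening: 0.0002
grip_force: 1.6
```

Emit:
apply_moves --targets '[[[-2,0,0],0,0],[[-2,0,0],0,0],[[0,0,0],0,0]]'

```text
time_s: 17.03
eef_pos: [0.505, -0.0455, 0.1251]
ee_rot: [[-0.999, 0.039, -0.002], [0.039, 0.999, 0.0], [0.002, 0.0, -1.0]]
force: [-4.1, 0.8, -1.0]
opening: 0.0
grip_force: 1.9
```

Moving at about 4 N, so I'll continue until the stop is felt.

Emit:
apply_moves --targets '[[[-2,0,0],0,0],[[-2,0,0],0,0],[[-2,0,0],0,0],[[0,0,0],0,0]]'

```text
time_s: 17.37
eef_pos: [0.5089, -0.0457, 0.1249]
ee_rot: [[-0.999, 0.039, -0.005], [0.039, 0.999, 0.0], [0.005, -0.0, -1.0]]
force: [-10.4, 0.9, 4.2]
opening: 0.0001
grip_force: 5.8
```

Emit:
apply_moves --targets '[[[-2,0,0],0,0],[[-2,0,0],0,0],[[0,0,0],0,0]]'

```text
time_s: 17.62
eef_pos: [0.5094, -0.0457, 0.1245]
ee_rot: [[-0.999, 0.039, -0.011], [0.039, 0.999, 0.0], [0.011, -0.0, -1.0]]
force: [-20.6, 0.2, 12.3]
opening: 0.0001
grip_force: 12.4
```

The lever's stop is reached (20 N, no further travel), matching the predicted x of 0.509. I'll back off, rise and check.

Emit:
apply_moves --targets '[[[10,0,0],0,0],[[20,0,0],0,0],[[30,0,0],0,0],[[0,0,-35],0,0],[[0,0,-40],0,0],[[0,0,-30],0,0],[[0,0,0],0,0],[[0,0,0],0,0],[[0,0,0],0,0]]'

```text
time_s: 18.37
eef_pos: [0.4566, -0.0437, 0.2308]
ee_rot: [[-0.999, 0.039, 0.002], [0.039, 0.999, -0.0], [-0.002, -0.0, -1.0]]
force: [0.1, 0.8, -0.4]
opening: -0.0001
grip_force: 0.0
```

```bash
python3 st.py; python3 line.py w6
python3 - <<'E'
from h import *
from fit import cloud
for n in("wrist","top"):
    p=imaging.grab_frame(n);W=cloud(p)
    q=W[(abs(W[...,2]-.125)<.013)&(abs(W[...,0]-.51)<.06)&(abs(W[...,1]+.045)<.025)]
    if len(q): print(n,len(q),q.mean(0),q.min(0),q.max(0))
    for l in imaging.landmark_of(p,"lock_tip")[:1]: print(l,onplane(p,l["position"],.122))
E
```

```text
18.3667 [ 0.4566 -0.0437  0.2308] yaw 87.74452618711877 F [ 0.1203  0.7731 -0.4014] T [ 0.0222 -0.0275 -0.0463] q6 -0.05604092438585288 -0.00010023079539678292 -0.00013559187324149095 0.0
line n 3977 centroid mm [  0.789  -14.2797] angle(world) -82.6435
{'position': [311.8, 507.2], 'confidence': 0.67} [ 0.4268 -0.4409  0.122 ]
```

View pics/w6.png

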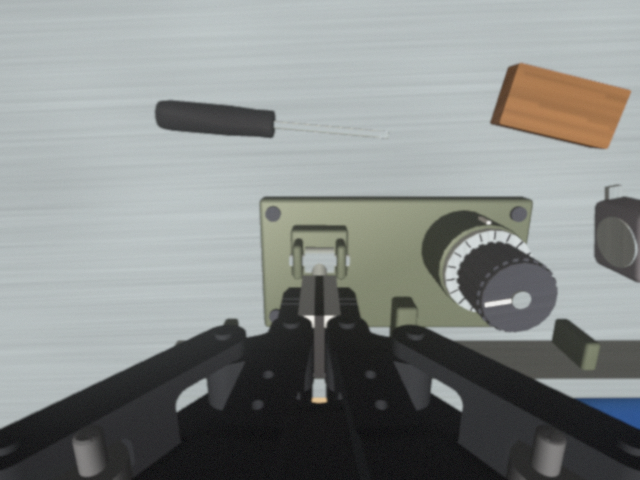

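The wrist view shows the dial line unchanged (-82.6°) and the lever hidden behind the fingers. I'll move aside to measure it.

Emit:
apply_moves --targets '[[[0,30,-10],0,0],[[0,30,-10],0,0],[[0,30,0],0,0],[[0,30,0],0,0],[[0,30,0],0,0],[[0,0,0],0,0],[[0,0,0],0,0],[[0,0,0],0,0]]'

```text
time_s: 19.28
eef_pos: [0.4613, 0.106, 0.2499]
ee_rot: [[-0.999, 0.039, -0.001], [0.039, 0.999, -0.001], [0.001, -0.001, -1.0]]
force: [0.4, 0.3, 0.1]
opening: 0.0002
grip_force: 0.0
```

```bash
python3 st.py; python3 line.py w7
python3 - <<'E'
from h import *
from fit import cloud
for n in("wrist","top","side"):
    p=imaging.grab_frame(n);W=cloud(p)
    q=W[(abs(W[...,2]-.122)<.016)&(abs(W[...,0]-.51)<.06)&(abs(W[...,1]+.045)<.025)]
    if len(q): print(n,len(q),q.mean(0),q.min(0),q.max(0))
    for l in imaging.landmark_of(p,"lock_tip")[:1]: print(n,l,onplane(p,l["position"],.122))
E
```

```text
19.2833 [0.4613 0.106  0.2499] yaw 87.7777485666545 F [0.3528 0.2917 0.0554] T [-0.0842 -0.0084  0.0088] q6 0.2649751720241906 0.006302314577624202 0.00022353462621954332 0.0
line n 3863 centroid mm [  0.7243 -14.0531] angle(world) -82.5975
wrist 965 [ 0.5269 -0.0432  0.1232] [ 0.5161 -0.0556  0.106 ] [ 0.5402 -0.0352  0.1321]
wrist {'position': [326.0, 121.0], 'confidence': 0.89} [ 0.5288 -0.0442  0.122 ]
top 73 [ 0.5286 -0.0445  0.1266] [ 0.5144 -0.0539  0.1063] [ 0.5396 -0.0349  0.135 ]
top {'position': [263.3, 339.6], 'confidence': 0.74} [ 0.5367 -0.046   0.122 ]
side 59 [ 0.5304 -0.0528  0.1221] [ 0.5172 -0.0607  0.1069] [ 0.5435 -0.0395  0.1337]
side {'position': [235.1, 312.9], 'confidence': 0.48} [ 0.5206 -0.0538  0.122 ]
```

```bash
python3 -c "
from plant import arm; print(arm.close_job())"
```

```text
the job is handed in; nothing more can be done
None
```

The job is handed in: I turned the dial against its stop at about 0.6 N m and then back to rest in the fifth click (its line is 100° from the index). I then pushed the lock lever over until it met its stop at 20 N. I saw no sign of anything else being moved, though I did not re-measure the bystanders, and the judge's verdict was not shown.

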